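Make room for the seventh honey jar in the gift tin

ROBOT

A 6-joint arm with a two-finger parallel gripper is mounted at the origin on the work surface. World frame = base frame: x ahead of the robot, y to its left, z up, the work surface at z = 0. Lengths are in m, angles in rad, forces in N, time in s.
With the tool pointing down it reaches from about 0.375 to 0.75 m from the base axis. Payload 9 kg.
Tool frame: the origin (TCP) lies midway between the tips of the shut fingers; the grasp point (between the pads) lies 19 mm behind it; z points along the fingers, y is the line along which they close (so a half turn about z gives the same grasp; the last joint's range is limited). The gripper opens to 85 mm and grips with 20 to 120 N. Pads are 22 mm wide; open, the fingers measure 114 mm over their backs; the gripper's body (76 mm by 85 mm) begins 54 mm behind the grasp point. The pads swing forward as they close: fully open they stand 13 mm farther back than shut.
Start: joints at [-1.473, 0.104, 0.097, 1.564, 0, 1.353], TCP at [0.186, -0.57, 0.231] pointing down, gripper open.
Joint ranges: [-2.99, 2.99], [-0.84, 1.86], [-1.1, 1.16], [-1.84, 2.11], [-1.51, 1.56], [-3.14, 3.14]. Speed limits (rad/s): [2.22, 2.22, 2.57, 3.14, 3.14, 3.14].

INTERFACE

Orientations are given as a rotation vector (axis times angle).
In Python, from rig import ctrl gives the robot as it stands. The module is installed in compiled form; this text tells all that it offers.
- The arm moves only by the shell command python3 -m pendant 'ROWS' [FORCE]. ROWS is JSON, a list that holds one entry, the list of rows, each a list of 7 numbers: the shift along the tool's x, y, z each as a share of 0.06 m, from -1 to 1, then the turn, a rotation vector about the tool's x, y, z each as a share of 0.08 rad, from -1 to 1, then the finger opening in mm, from 0 to 85.4. In form: [[[dx, dy, dz, ax, ay, az, fingers], ...]]. A call has 1 to 12 rows; each row shifts and turns the commanded pose from where the row before left it, along the tool's axes as they then stand; what a row does not reach is not made up. A row lasts 1/8 s, in which the tool goes at most 62.5 mm and 10.7 degrees, less where a joint would pass 70% of its speed; a pose out of reach is approached as far as the arm can. A call with a number of a shift or a turn outside -1 to 1 is refused whole. A call with a gripper value outside its range is refused whole. The fingers move at their own pace and stop on an object; FORCE is the grip in N (left out, the last holds). Time passes only in rows, so rows that do not move let the fingers close. It gives the time, the measured TCP pose, the force, the opening and the grip force at its end, in the units of the state.
- ctrl.state(): the state, without advancing time (a new reading comes with each control period).
- ctrl.grab_frame(name): name is "scene" or "top" or "wrist"; returns a dict with "frame" (400x640x3 uint8, red, green, blue), "vfov" (degrees; the focal length in pixels is half the picture's height over the tangent of half this angle, whatever the lens; pixels are square), "cx", "cy" (the principal point, pixels), "R" (3x3) and "t" (3): a world point X has camera coordinates R X + t; the wrist camera has in their place "mount" (4x4, takes a point from camera to tool coordinates, whose origin is the TCP and whose axes are the flange's). Camera axes: x right, y down, z forward; pixel columns grow to the right and rows downward; lengths in m; the calibration is good to about 2 mm. A picture is of the moment at which its call begins: read the wrist's pose just before it. There is no depth.
- ctrl.hand_in(): hands the job in; it is judged then, once.
The state is a dict: "clock": time; "joint_positions": joint angles; "qvel": joint speeds; "tau": joint torques, N m; "ee_pos": TCP position; "orientation": TCP orientation; "contact_force": force on the tool from outside, world axes, zero at the start; "torque": the same for the moment, N m; "finger_gap": finger opening in m; "finger_force": force on a finger pad.
Only numpy, scipy, OpenCV 4.12 (cv2) and the standard library are available. Lean on these libraries where they do the work, as an engineer would, in place of code of your own. Each camera call takes 0.05 s, during which the arm holds its last target. There are 200 camera calls.

TASK

Finish packing the round red gift tin: slide the white-capped honey jars around inside it, without lifting them off its floor, until there is room for one more along the wall, then set the green-capped jar gently down into that space. All seven jars must end standing upright on the tin's floor; do not drop or tip any jar, and leave the can, the oil bottle and the bowl alone.

Things in the scene. Friction and masses are not known exactly. Their poses are not given: they have to be found in the camera images.
- tin_floor (a point): round red gift tin, open at the top, inner diameter 178 mm, wall 3 mm thick, rim 30 mm above the table, floor 3 mm thick. It is held to the table and cannot be shifted. Point at the centre of its inner floor, 3 mm above the table; z up. Seven jars fit on this floor only as one in the middle and six round it along the wall.
- tin: the same tin, its origin at the centre of its underside, z up. At the start one jar stands near its middle and five stand along the wall, in a group of two and a group of three, with two gaps between the groups, each too narrow for another jar (bodies 25 to 40 mm apart). Jars slide on the floor when pushed at the body; a jar pushed along the wall pushes the next one on.
- jar1_center (a point): one of the six white-capped honey jars that start in the tin (Ø56 mm amber body 36 mm high, neck Ø36 mm, white cap Ø40 mm from 41 to 57 mm up; 57 mm high in all, 120 to 210 g). Point at the jar's centre, on its axis, 28.5 mm above its underside; z up along the axis.
- jar2_center (a point): another of the six white-capped honey jars that start in the tin (Ø56 mm amber body 36 mm high, neck Ø36 mm, white cap Ø40 mm from 41 to 57 mm up; 57 mm high in all, 120 to 210 g). Point at the jar's centre, on its axis, 28.5 mm above its underside; z up along the axis.
- jar3_center (a point): another of the six white-capped honey jars that start in the tin (Ø56 mm amber body 36 mm high, neck Ø36 mm, white cap Ø40 mm from 41 to 57 mm up; 57 mm high in all, 120 to 210 g). Point at the jar's centre, on its axis, 28.5 mm above its underside; z up along the axis.
- jar4_center (a point): another of the six white-capped honey jars that start in the tin (Ø56 mm amber body 36 mm high, neck Ø36 mm, white cap Ø40 mm from 41 to 57 mm up; 57 mm high in all, 120 to 210 g). Point at the jar's centre, on its axis, 28.5 mm above its underside; z up along the axis.
- jar5_center (a point): another of the six white-capped honey jars that start in the tin (Ø56 mm amber body 36 mm high, neck Ø36 mm, white cap Ø40 mm from 41 to 57 mm up; 57 mm high in all, 120 to 210 g). Point at the jar's centre, on its axis, 28.5 mm above its underside; z up along the axis.
- jar6_center (a point): another of the six white-capped honey jars that start in the tin (Ø56 mm amber body 36 mm high, neck Ø36 mm, white cap Ø40 mm from 41 to 57 mm up; 57 mm high in all, 120 to 210 g). Point at the jar's centre, on its axis, 28.5 mm above its underside; z up along the axis.
- last_jar_center (a point): the seventh honey jar, the same but with a green cap: Ø56 mm amber body 36 mm high, neck Ø36 mm, green cap Ø40 mm from 41 to 57 mm up (57 mm high in all, 120 to 210 g). It starts standing on the table, left or right of the tin. Point at the jar's centre, on its axis, 28.5 mm above its underside; z up along the axis.
- can_center (a point): bystander: a food can with a blue label, Ø68 mm, 75 mm high, on the table on the other side of the tin. Point at its centre, 37.5 mm up.
- oil_center (a point): bystander: a tall green oil bottle, Ø66 mm, 240 mm high, on the table. Point on its axis 120 mm up.
- bowl_center (a point): bystander: a white bowl, Ø140 mm, 60 mm high, on the table. Point on its axis 30 mm up.

How it is judged:
At the end, for the whole second after the job is handed in: all seven jars (six white caps, one green) stand on the tin's floor: centre within 66 mm of the tin's axis, within 4 mm of its resting height over the floor, within 5 degrees of upright, at rest (horizontal distance between each of jar1_center, jar2_center, jar3_center, jar4_center, jar5_center, jar6_center, last_jar_center and tin_floor below 0.066 m and z of jar1_center in the frame of tin_floor between 0.0245 and 0.0325 m and angle between each of jar1_center, jar2_center, jar3_center, jar4_center, jar5_center, jar6_center, last_jar_center's own z axis and vertical below 0.09 rad and linear speed of each of jar1, jar2, jar3, jar4, jar5, jar6, last_jar below 0.01 m/s and z of jar2_center in the frame of tin_floor between 0.0245 and 0.0325 m and z of jar3_center in the frame of tin_floor between 0.0245 and 0.0325 m and z of jar4_center in the frame of tin_floor between 0.0245 and 0.0325 m and z of jar5_center in the frame of tin_floor between 0.0245 and 0.0325 m and z of jar6_center in the frame of tin_floor between 0.0245 and 0.0325 m and z of last_jar_center in the frame of tin_floor between 0.0245 and 0.0325 m); the robot touches nothing.
It fails at once if a jar that was already in the tin is lifted more than 15 mm off its floor (z of any of jar1_center, jar2_center, jar3_center, jar4_center, jar5_center, jar6_center in the frame of tin_floor above 0.0435 m).
It fails at once if a jar is tipped by more than 23 degrees (angle between any of jar1_center, jar2_center, jar3_center, jar4_center, jar5_center, jar6_center, last_jar_center's own z axis and vertical above 0.4 rad).
It fails at once if the green-capped jar is let fall from more than 20 mm above the tin's floor (z of last_jar_center in the frame of tin_floor above 0.0485 m and contact force between last_jar and anything else below 0.02 N).
It fails at once if the can, the oil bottle or the bowl is moved by more than 30 mm (distance of any of can_center, oil_center, bowl_center from where it was at the start of the episode above 0.03 m).
It also fails if it takes over 51 s, if anything falls off the work surface, if the arm or the gripper's body presses on something with over 40 N, if the wrist force passes 120 N, or if a joint passes its speed limit or range.

## Working session

There is one attempt and no reset: what is moved stays moved. The work goes in short steps, Python scripts to look and compute and a shell command to move; the robot and the scene stay as the last step left them, time stands still between calls to the robot, and variables do not carry over. Pictures are saved under pics/ and viewed, at most 10 in all, crops included, and the job is handed in when it is done.

```bash
mkdir -p pics
cat > h.py <<'E'
import numpy as np, cv2
from rig import ctrl
from scipy.spatial.transform import Rotation as Ro
def cam(name):
    s=ctrl.state(); f=ctrl.grab_frame(name)
    fl=200/np.tan(np.radians(f["vfov"])/2)
    if "R" in f: R=np.array(f["R"]);t=np.array(f["t"]); C=-R.T@t; Rw=R.T
    else:
        M=np.array(f["mount"]); Rt=Ro.from_rotvec(s["orientation"]).as_matrix()
        Rw=Rt@M[:3,:3]; C=Rt@M[:3,3]+np.array(s["ee_pos"])
    def ray(u,v,z):
        d=Rw@np.array([(u-f["cx"])/fl,(v-f["cy"])/fl,1]); return C+d*(z-C[2])/d[2]
    def proj(X):
        c=Rw.T@(np.array(X)-C); return fl*c[:2]/c[2]+[f["cx"],f["cy"]]
    return f,s,ray,proj
E
python3 - <<'E'
from h import *
f,s,ray,proj=cam("top"); g=cam("scene")[0]
print({k:v for k,v in f.items() if k!="frame"}); print(s)
print({k:v for k,v in cam("wrist")[0].items() if k!="frame"})
print(Ro.from_rotvec(s["orientation"]).as_matrix().round(3))
cv2.imwrite("pics/top.png",f["frame"][:,:,::-1]);cv2.imwrite("pics/scene.png",g["frame"][:,:,::-1])
E
```

```text
{'vfov': 48.04110676004689, 'cx': 314.0639708157812, 'cy': 192.40354471409327, 'R': array([[-0.00602107, -0.99985753,  0.01576925],
       [-0.98410715,  0.00312602, -0.17754812],
       [ 0.17747353, -0.01658766, -0.98398577]]), 't': array([0.00159118, 0.60190391, 0.96453001])}
{'clock': 0.0, 'joint_positions': array([-1.47271315e+00,  1.04673883e-01,  9.64502751e-02,  1.56390142e+00,
        1.91812678e-05,  1.35310149e+00]), 'qvel': array([-1.03051902e-03,  4.04840108e-04,  8.89399079e-04,  6.77752697e-05,
        2.20174185e-04, -7.71654027e-04]), 'tau': array([ 4.26490851e-04, -5.56933951e+01,  5.03648794e+01,  1.67191954e-02,
       -2.37977674e-04, -6.02793975e-06]), 'ee_pos': array([ 0.18631746, -0.56998293,  0.23052676]), 'orientation': array([-3.10120695e+00, -4.93756232e-01, -1.54758545e-04]), 'contact_force': array([-0.45486873, -0.4535215 , -0.80401733]), 'torque': array([-0.03733103,  0.00920798, -0.00355865]), 'finger_force': 0.0, 'finger_gap': 0.0854797243399286}
{'vfov': 62.403233251764846, 'cx': 314.05467382488075, 'cy': 202.9019629142847, 'mount': array([[-8.27474540e-04, -9.63793777e-01, -2.66647464e-01,
         6.74877870e-02],
       [ 9.99998994e-01, -1.10472174e-03,  8.89752432e-04,
         1.45746824e-05],
       [-1.15210911e-03, -2.66646459e-01,  9.63793722e-01,
        -1.42021530e-01],
       [ 0.00000000e+00,  0.00000000e+00,  0.00000000e+00,
         1.00000000e+00]])}
[[ 0.951  0.311 -0.   ]
 [ 0.311 -0.951  0.001]
 [ 0.    -0.001 -1.   ]]
```

View pics/top.png

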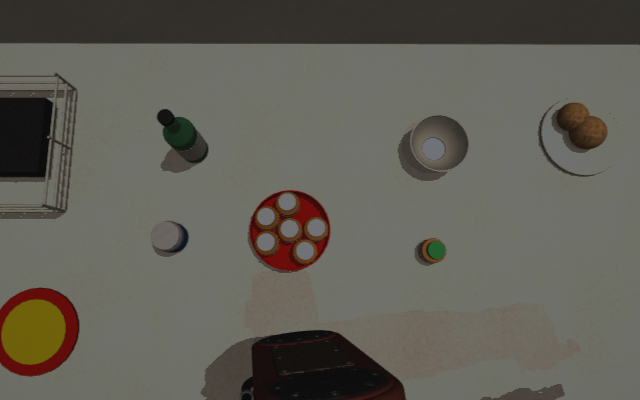

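View pics/scene.png

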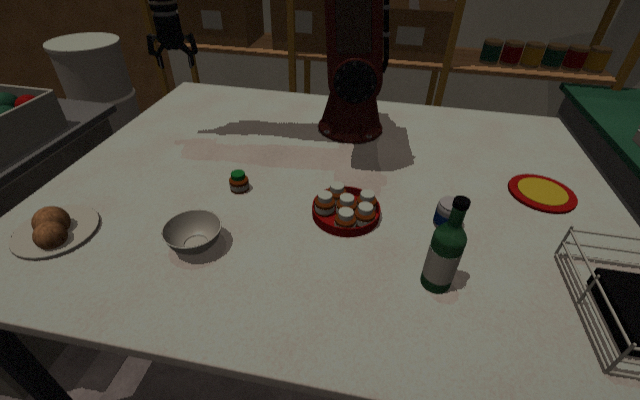

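The top view shows the tin at about (290,231). Its white caps are at (288,202), (266,216), (266,242), (290,229), (316,228) and (305,251). The green cap is at (436,251), the can at (168,237), the bottle base at (197,152) and the bowl at (438,144). Next I'll refine these with blob centroids.

```bash
cat >> h.py <<'E'
def caps(f,ray,white=True,zc=.060,amin=60):
    im=f["frame"].astype(int); mx=im.max(2); mn=im.min(2)
    if white: m=(mn>.8*mx)&(mx>110)
    else: m=(im[:,:,1]>1.6*im[:,:,0])&(im[:,:,1]>1.5*im[:,:,2])&(im[:,:,1]>60)
    n,l,st,ce=cv2.connectedComponentsWithStats(m.astype(np.uint8))
    return [(ce[i].round(1),st[i][4],ray(*ce[i],zc)) for i in range(1,n) if st[i][4]>amin]
def tinfit(f,ray,z,box=None):
    im=f["frame"].astype(int); m=((im[:,:,0]>2.2*im[:,:,1])&(im[:,:,0]>70)).astype(np.uint8)
    if box: k=np.zeros_like(m);k[box[1]:box[3],box[0]:box[2]]=1;m*=k
    c=max(cv2.findContours(m,0,1)[0],key=cv2.contourArea); h=cv2.convexHull(c)[:,0]
    p=np.array([ray(*q,z)[:2] for q in h],np.float32); return cv2.minEnclosingCircle(p)
def report(c,caplist):
    for p,a,X in caplist:
        d=X[:2]-c
        if np.hypot(*d)<.1: print(p,a,X[:2].round(4),"r %.1f ang %.1f"%(1000*np.hypot(*d),np.degrees(np.arctan2(d[1],d[0]))))
E
python3 - <<'E'
from h import *
f,s,ray,proj=cam("top")
print(tinfit(f,ray,.03,(230,170,350,290)))
c=np.array(tinfit(f,ray,.03,(230,170,350,290))[0])
report(c,caps(f,ray))
print(caps(f,ray,False,.057,30))
for n,u,v,z in [("can",165,236,.075),("oil",168,118,.24),("bowl",439,144,.06)]: print(n,ray(u,v,z).round(3))
print(f["frame"][202,288],f["frame"][229,270])
E
```

```text
((0.5200437903404236, 0.05540502816438675), 0.09186472743749619)
[286.7 201.4] 204 [0.5804 0.0605] r 60.6 ang 4.9
[265.4 216.1] 205 [0.5473 0.1078] r 59.1 ang 62.5
[315.9 227.4] 211 [ 0.5218 -0.0048] r 60.2 ang -88.4
[289.1 228.3] 208 [0.52   0.0548] r 0.6 ang -97.5
[265.4 241.6] 212 [0.4907 0.1071] r 59.5 ang 119.6
[304.5 250.4] 215 [0.4711 0.0208] r 59.9 ang -144.8
[(array([435.9, 249.6]), np.int32(233), array([ 0.47130506, -0.2710432 ,  0.057     ]))]
can [0.503 0.324 0.075]
oil [0.712 0.278 0.24 ]
bowl [ 0.714 -0.29   0.06 ]
[112 114 115] [42 30 22]
```

```bash
python3 -m pendant '[[[0.75,-0.61,0.14,0,0,0,40],[0.75,-0.61,0.14,0,0,0,0],[0.75,-0.61,0.14,0,0,0,0],[0.75,-0.61,0.14,0,0,0,0],[0.75,-0.61,0.14,0,0,0,0],[0.75,-0.61,0.14,0,0,0,0],[0.75,-0.61,0.14,0,0,0,0],[0.75,-0.61,0.14,0,0,0,0],[0.75,-0.61,0.14,0,0,0,0],[0.75,-0.61,0.14,0,0,0,0],[0.75,-0.61,0.14,0,0,0,0],[0.75,-0.61,0.14,0,0,0,0]]]' 40
cat >> h.py <<'E'
def go(target,yaw_x=None):
    s=ctrl.state(); R=Ro.from_rotvec(s["orientation"]).as_matrix(); p=np.array(s["ee_pos"])
    if yaw_x is not None: print("total az shares",-((np.radians(yaw_x)-np.arctan2(R[1,0],R[0,0])+np.pi)%(2*np.pi)-np.pi)/.08)
    print("clock",s["clock"],"pos",p.round(4),"yaw",np.degrees(np.arctan2(R[1,0],R[0,0])).round(1),"tilt",R[2].round(3),"shares now-axes",(R.T@(np.array(target)-p)/.06).round(2))
    if yaw_x is not None:
        y=np.radians(yaw_x); c,n=np.cos(y),np.sin(y); Q=np.array([[c,n,0],[n,-c,0],[0,0,-1]])
        print("shares after yaw",(Q.T@(np.array(target)-p)/.06).round(2))
E
python3 - <<'E'
from h import *
go([.565,.0146,.1],48)
print(ctrl.state()["joint_positions"].round(2))
E
```

```text
clock: 1.7
ee_pos: [0.5641, 0.0167, 0.1302]
orientation: [3.102, 0.494, 0.0]
contact_force: [0.6, -1.7, -0.2]
finger_gap: 0.0001
finger_force: 0.0
total az shares -6.522053062588262
clock 1.7 pos [0.5641 0.0167 0.1302] yaw 18.1 tilt [ 0.  0. -1.] shares now-axes [0.   0.04 0.5 ]
shares after yaw [-0.02  0.03  0.5 ]
[-0.2   0.   -0.19  1.38 -0.    2.62]
```

```bash
python3 -m pendant '[[[0,0.01,0,0,0,-0.93,0],[0,0.01,0,0,0,-0.93,0],[0,0.01,0,0,0,-0.93,0],[0,0,0,0,0,-0.93,0],[0,0,0,0,0,-0.93,0],[0,0,0,0,0,-0.93,0],[0,0,0,0,0,-0.93,0]]]'
python3 - <<'E'
from h import *
f,s,ray,proj=cam("wrist")
cv2.imwrite("pics/w1.png",f["frame"][:,:,::-1])
report(np.array([.520,.0554]),caps(f,ray,amin=300))
print("tip",proj(s["ee_pos"]))
go([.565,.0146,.018],48)
E
```

```text
clock: 2.58
ee_pos: [0.5638, 0.0132, 0.1303]
orientation: [-2.869, -1.28, 0.001]
contact_force: [0.8, -0.9, -0.2]
finger_gap: 0.0
finger_force: 0.0
[335.8 160. ] 168563 [0.5992 0.0314] r 82.8 ang -16.8
[198.8 125.8] 3111 [0.5495 0.105 ] r 57.7 ang 59.3
[287.7 146.6] 2888 [0.5821 0.0584] r 62.1 ang 2.8
[228.6 214.4] 2557 [0.5215 0.052 ] r 3.7 ang -66.4
[276.  263.5] 762 [0.5202 0.0045] r 50.9 ang -89.8
tip [313.90406519 260.64355989]
total az shares 0.059805984556116076
clock 2.625 pos [0.5638 0.0132 0.1303] yaw 48.3 tilt [-0. -0. -1.] shares now-axes [ 0.03 -0.    1.87]
shares after yaw [ 0.03 -0.    1.87]
```

View pics/w1.png

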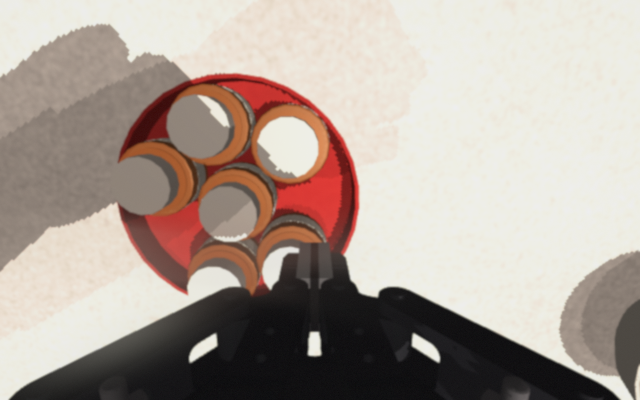

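```bash
python3 -m pendant '[[[0.03,0.09,0.3,0,0,0,0],[0,0,0.4,0,0,0,0],[0,0,0.4,0,0,0,0],[0,0,0.35,0,0,0,0],[0,0,0.2,0,0,0,0],[0,0,0,0,0,0,0]]]'
python3 - <<'E'
from h import *
f,s,ray,proj=cam("scene")
cv2.imwrite("pics/s2.png",cv2.resize(f["frame"][150:270,260:420,::-1],None,fx=5,fy=5,interpolation=cv2.INTER_CUBIC))
go([.569,.0112,.026],48)
E
```

```text
clock: 3.38
ee_pos: [0.5683, 0.011, 0.0301]
orientation: [-2.87, -1.275, 0.003]
contact_force: [-0.5, 0.1, -0.7]
finger_gap: -0.0
finger_force: 0.0
total az shares -0.021338729537151435
clock 3.425 pos [0.569  0.0109 0.0312] yaw 47.9 tilt [-0. -0. -1.] shares now-axes [ 0.   -0.    0.09]
shares after yaw [ 0.   -0.    0.09]
```

View pics/s2.png

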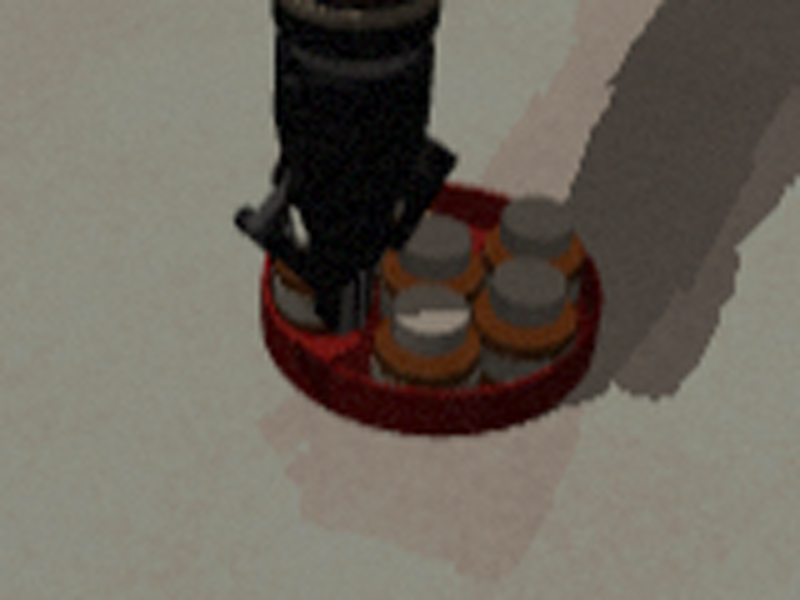

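The fingertips are in the gap and the linkage clears the centre cap. Next I push the group of two clockwise.

```bash
python3 -m pendant '[[[0,0,0.1,0,0,0,0],[-0.04,0,0,0,0,0.44,0],[-0.04,0,0,0,0,0.44,0],[-0.04,0,0,0,0,0.44,0],[-0.04,0,0,0,0,0.44,0],[-0.04,0,0,0,0,0.44,0],[-0.04,0,0,0,0,0.44,0],[-0.04,0,0,0,0,0.44,0],[-0.04,0,0,0,0,0.44,0],[-0.04,0,0,0,0,0.44,0]]]'
python3 - <<'E'
from h import *
s=ctrl.state();d=np.array(s["ee_pos"][:2])-[.520,.0554];print(np.hypot(*d),np.degrees(np.arctan2(d[1],d[0])),s["torque"])
th=np.radians(278);go([.52+.066*np.cos(th),.0554+.066*np.sin(th),.026],8)
E
```

```text
clock: 4.68
ee_pos: [0.5526, -0.003, 0.0256]
orientation: [3.037, 0.804, 0.0]
contact_force: [2.3, 1.7, -0.3]
finger_gap: -0.0001
finger_force: 0.8
0.0669014117193872 -60.807191210008206 [ 0.04701179 -0.3329272  -0.00580615]
total az shares 4.723940492006206
clock 4.675 pos [ 0.5526 -0.003   0.0256] yaw 29.7 tilt [ 0.  0. -1.] shares now-axes [-0.4  -0.09 -0.01]
shares after yaw [-0.4   0.06 -0.01]
```

```bash
python3 -m pendant '[[[-0.04,0,0,0,0,0.44,0],[-0.04,0,0,0,0,0.44,0],[-0.04,0,0,0,0,0.44,0],[-0.04,0,0,0,0,0.44,0],[-0.04,0,0,0,0,0.44,0],[-0.04,0,0,0,0,0.44,0],[-0.04,0,0,0,0,0.44,0],[-0.04,0,0,0,0,0.44,0],[-0.04,0,0,0,0,0.44,0],[-0.04,0,0,0,0,0.4,0]]]'
python3 - <<'E'
from h import *
f,s,ray,proj=cam("top")
report(np.array([.520,.0554]),caps(f,ray,amin=40))
d=np.array(s["ee_pos"][:2])-[.520,.0554];print(np.hypot(*d),np.degrees(np.arctan2(d[1],d[0])),s["joint_positions"][5])
E
```

```text
clock: 5.92
ee_pos: [0.5301, -0.0114, 0.0255]
orientation: [3.13, 0.265, -0.0]
contact_force: [0.9, -0.5, 0.8]
finger_gap: 0.0002
finger_force: 0.8
[264.7 214.8] 183 [0.5503 0.1095] r 62.0 ang 60.7
0.06760158520183333 -81.37264644547622 2.7044588107398875
```

```bash
python3 -m pendant '[[[0.12,0,0,0,0,0,0],[0,0,-0.5,0,0,0,0],[0,0,-0.8,0,0,0,0],[0,0,-0.8,0,0,0,0],[-0.34,0.82,0,0,0,0,85],[-0.34,0.82,0,0,0,0,85],[-0.34,0.82,0,0,0,0,85],[-0.34,0.82,0,0,0,0,85],[-0.34,0.82,0,0,0,0,85],[0,0,0,0,0,0,85]]]'
python3 - <<'E'
from h import *
f,s,ray,proj=cam("top")
c=np.array([.520,.0554])
report(c,caps(f,ray,amin=40))
cv2.imwrite("pics/t3.png",cv2.resize(f["frame"][170:290,200:500,::-1],None,fx=2.6,fy=2.6,interpolation=cv2.INTER_CUBIC))
f,s,ray,proj=cam("wrist")
g=caps(f,ray,False,.057,300); print(g)
cv2.imwrite("pics/w3.png",f["frame"][:,:,::-1])
go([.471,-.271,.036],30)
E
```

```text
clock: 7.22
ee_pos: [0.4778, -0.273, 0.1511]
orientation: [3.131, 0.262, -0.001]
contact_force: [-0.3, 0.3, 0.1]
finger_gap: 0.085
finger_force: 0.0
[286.6 201.4] 232 [0.5804 0.0606] r 60.6 ang 4.9
[265.5 216.1] 237 [0.5473 0.1076] r 59.0 ang 62.4
[289.1 228.3] 238 [0.52   0.0548] r 0.6 ang -90.9
[265.5 241.7] 245 [0.4905 0.1069] r 59.4 ang 119.8
[313.2 241.7] 244 [0.4901 0.0014] r 61.7 ang -119.0
[292.  255.8] 250 [0.4593 0.0483] r 61.1 ang -173.4
[(array([317. , 208.7]), np.int32(1588), array([ 0.47637013, -0.27379428,  0.057     ]))]
total az shares -4.419191908289776
clock 7.325 pos [ 0.4786 -0.27    0.1511] yaw 9.7 tilt [-0.    -0.001 -1.   ] shares now-axes [-0.13 -0.    1.92]
shares after yaw [-0.12 -0.05  1.92]
```

View pics/w3.png

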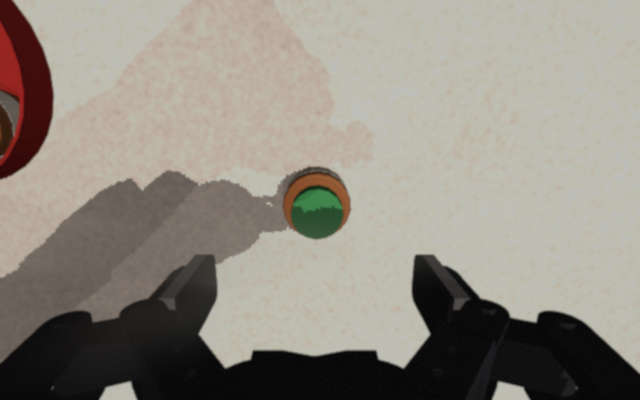

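View pics/t3.png

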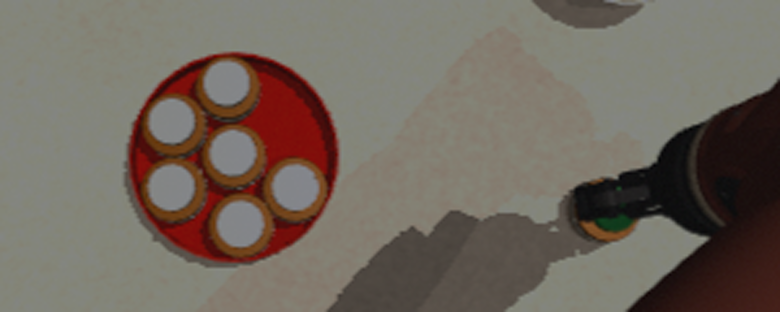

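Two things are clear from these views. The gap now runs from 241° to 365°, so it is wide enough, and the green cap sits between the open fingers in the wrist view at (317,209). Next I rotate and descend.

```bash
python3 -m pendant '[[[0,0,0.1,0,0,-0.93,85],[0,0,0.1,0,0,-0.93,85],[0,0,0.1,0,0,-0.93,85],[0,0,0.1,0,0,-0.93,85],[0,0,0.1,0,0,-0.93,85],[0,0,0.1,0,0,-0.93,85],[0,0,0.05,0,0,-0.93,85],[0,0,0.05,0,0,-0.93,85],[0,0,0,0,0,-0.93,85],[0,0,0,0,0,0,85],[0,0,0,0,0,0,85]]]'
python3 - <<'E'
from h import *
f,s,ray,proj=cam("wrist")
g=caps(f,ray,False,.057,300)
# ellipse of whole green+jar: use min enclosing circle of top cap
im=f["frame"].astype(int); m=((im[:,:,1]>1.4*im[:,:,0])&(im[:,:,1]>1.3*im[:,:,2])&(im[:,:,1]>40)).astype(np.uint8)
c=max(cv2.findContours(m,0,1)[0],key=cv2.contourArea)
print(g,cv2.minAreaRect(c),cv2.boundingRect(c))
X=g[0][2]; print("mean",X[:2]); print("proj of +-20mm ring rows", [proj([X[0]+.02*np.cos(a),X[1]+.02*np.sin(a),.057]).round() for a in np.radians([48,138,228,318])])
go([X[0],X[1],.036],48)
E
```

```text
clock: 8.7
ee_pos: [0.4791, -0.2691, 0.1096]
orientation: [2.868, 1.281, 0.0]
contact_force: [0.3, 0.1, -0.3]
finger_gap: 0.0851
finger_force: 0.0
[(array([312.3, 231.4]), np.int32(2159), array([ 0.47503804, -0.27219364,  0.057     ]))] ((310.5, 233.5), (61.0, 59.0), 90.0) (281, 203, 60, 62)
mean [ 0.47503804 -0.27219364]
proj of +-20mm ring rows [array([312., 201.]), array([280., 231.]), array([312., 261.]), array([344., 231.])]
total az shares 0.0299592620343625
clock 8.75 pos [ 0.479  -0.2693  0.1096] yaw 48.1 tilt [-0.  0. -1.] shares now-axes [-0.08 -0.02  1.23]
shares after yaw [-0.08 -0.02  1.23]
```

```bash
python3 -m pendant '[[[-0.085,-0.02,0.3,0,0,0,85],[0,0,0.45,0,0,0,85],[0,0,0.3,0,0,0,85],[0,0,0.17,0,0,0,85],[0,0,0,0,0,0,30],[0,0,0,0,0,0,30],[0,0,0,0,0,0,30],[0,0,0,0,0,0,30],[0,0,0,0,0,0,30]]]' 40
```

```text
clock: 9.88
ee_pos: [0.4751, -0.2736, 0.0375]
orientation: [2.866, 1.281, 0.001]
contact_force: [0.7, 0.4, 6.7]
finger_gap: 0.0384
finger_force: 40.7
```

```bash
python3 -m pendant '[[[0,0,-0.1,0,0,0,30],[0,0,-0.4,0,0,0,30],[0,0,-0.6,0,0,0,30],[0,0,-0.4,0,0,0,30],[0,0,0,0,0,0,30],[0,0,0,0,0,0,30]]]'
python3 - <<'E'
from h import *
f,s,ray,proj=cam("wrist")
cv2.imwrite("pics/w4.png",f["frame"][:,:,::-1])
th=np.radians(303)
T=[.52+.060*np.cos(th),.0554+.060*np.sin(th),.128]; print(T,s["contact_force"],s["finger_gap"])
go(T,48)
E
```

```text
clock: 10.62
ee_pos: [0.474, -0.2724, 0.125]
orientation: [-2.867, -1.281, 0.001]
contact_force: [-0.8, 0.4, -2.5]
finger_gap: 0.038
finger_force: 40.6
[np.float64(0.5526783421009016), np.float64(0.00507976592327454), 0.128] [-0.8138138   0.41531958 -2.49302122] 0.0380266117519838
total az shares 0.035417738015808276
clock 10.675 pos [ 0.4738 -0.2723  0.1247] yaw 48.2 tilt [ 0.    -0.002 -1.   ] shares now-axes [ 4.32 -2.1  -0.05]
shares after yaw [ 4.31 -2.12 -0.05]
```

View pics/w4.png

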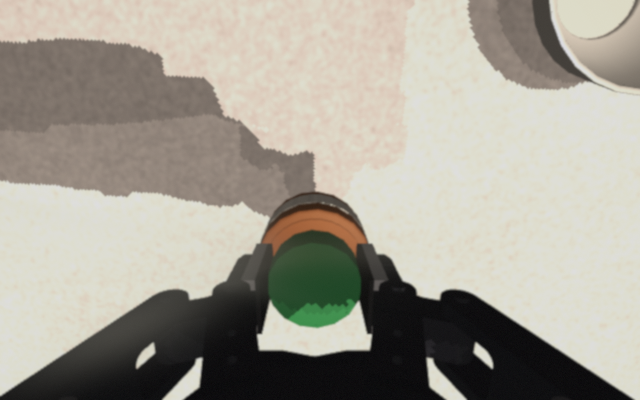

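Held upright and centred: the cap is at (314,279), about 1 mm off along tool x. Next I carry it over the gap.

```bash
python3 -m pendant '[[[0.3,-0.15,0,0,0,0,30],[0.7,-0.34,0,0,0,0,30],[0.7,-0.34,0,0,0,0,30],[0.7,-0.34,0,0,0,0,30],[0.7,-0.34,0,0,0,0,30],[0.7,-0.34,0,0,0,0,30],[0.4,-0.2,0,0,0,0,30],[0.1,-0.06,0,0,0,0,30],[0,0,0,0,0,0,30],[0,0,0,0,0,0,30]]]'
python3 - <<'E'
from h import *
f,s,ray,proj=cam("wrist")
cv2.imwrite("pics/w5.png",f["frame"][:,:,::-1])
report(np.array([.52,.0554]),caps(f,ray,amin=300))
print(tinfit(f,ray,.03))
go([.5527,.0051,.06],48)
E
```

```text
clock: 11.92
ee_pos: [0.5519, 0.0031, 0.1261]
orientation: [2.869, 1.281, -0.001]
contact_force: [0.1, 0.8, -1.7]
finger_gap: 0.0386
finger_force: 40.6
[339.3 156.5] 156209 [0.5906 0.0221] r 78.1 ang -25.2
[198.3 100. ] 3547 [0.5497 0.1046] r 57.5 ang 58.9
[289.7 122.4] 3228 [0.5817 0.0582] r 61.7 ang 2.6
[227.4 193.9] 2802 [0.5208 0.0523] r 3.2 ang -75.3
((0.5272801518440247, 0.05580820515751839), 0.09112339466810226)
total az shares 0.020406792922422756
clock 11.975 pos [0.552  0.0029 0.1262] yaw 48.1 tilt [-0. -0. -1.] shares now-axes [ 0.03 -0.02  1.1 ]
shares after yaw [ 0.03 -0.02  1.1 ]
```

View pics/w5.png

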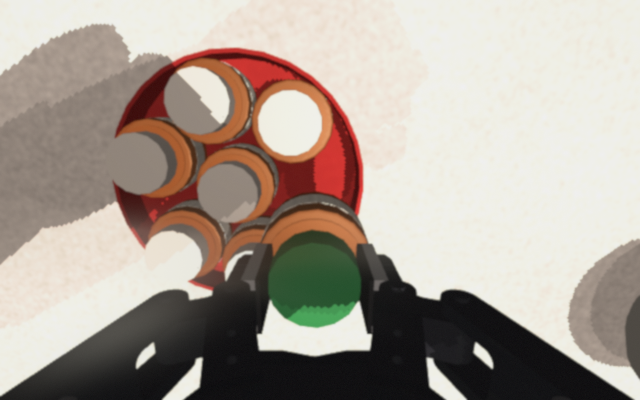

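```bash
python3 -m pendant '[[[0,-0.015,0.2,0,0,0,30],[0,0,0.4,0,0,0,30],[0,0,0.25,0,0,0,30],[0,0,0.1,0,0,0,30],[0,0,0.1,0,0,0,30],[0,0,0.1,0,0,0,30],[0,0,0,0,0,0,30]]]'
```

```text
clock: 12.85
ee_pos: [0.5515, 0.0044, 0.0571]
orientation: [-2.868, -1.282, 0.0]
contact_force: [-0.0, 0.6, -1.7]
finger_gap: 0.0383
finger_force: 40.6
```

```bash
python3 -m pendant '[[[0,0,0.08,0,0,0,30],[0,0,0.08,0,0,0,30],[0,0,0.06,0,0,0,30],[0,0,0.03,0,0,0,30],[0,0,0.02,0,0,0,30],[0,0,0,0,0,0,30]]]'
```

```text
clock: 13.6
ee_pos: [0.5516, 0.0044, 0.0411]
orientation: [2.868, 1.282, 0.0]
contact_force: [0.3, 0.2, -2.5]
finger_gap: 0.0384
finger_force: 40.6
```

```bash
python3 -m pendant '[[[0,0,0.015,0,0,0,30],[0,0,0.015,0,0,0,30],[0,0,0,0,0,0,30]]]'
```

```text
clock: 13.98
ee_pos: [0.5523, 0.0042, 0.0405]
orientation: [2.867, 1.281, 0.002]
contact_force: [-1.5, 1.0, 5.8]
finger_gap: 0.0385
finger_force: 41.4
```

On the floor (+6 N). Release slightly and rise.

```bash
python3 -m pendant '[[[0,0,0,0,0,0,47],[0,0,0,0,0,0,47],[0,0,0,0,0,0,47],[0,0,-0.1,0,0,0,47],[0,0,-0.2,0,0,0,47],[0,0,-0.4,0,0,0,47],[0,0,-0.6,0,0,0,47],[0,0,-0.6,0,0,0,47],[-0.7,0.6,-0.2,0,0,0,47],[-0.7,0.6,0,0,0,0,47],[-0.7,0.6,0,0,0,0,47],[-0.7,0.6,0,0,0,0,47]]]'
python3 -m pendant '[[[-0.7,0.6,0,0,0,0,47],[-0.5,0.4,0,0,0,0,47],[0,0,0,0,0,0,47]]]'
python3 - <<'E'
from h import *
f,s,ray,proj=cam("top")
c=np.array([.520,.0554])
report(c,caps(f,ray,amin=40));report(c,caps(f,ray,False,.060,40))
g=cam("scene")[0]["frame"]
A=cv2.resize(f["frame"][180:280,230:350,::-1],(480,400),interpolation=cv2.INTER_CUBIC)
B=cv2.resize(g[160:250,300:390,::-1],(300,300),interpolation=cv2.INTER_CUBIC)
B=cv2.copyMakeBorder(B,0,100,0,0,0); cv2.imwrite("pics/end.png",np.hstack([A,B]))
E
```

```text
clock: 15.48
ee_pos: [0.5468, -0.2187, 0.1666]
orientation: [2.867, 1.281, 0.001]
contact_force: [0.5, -0.1, 0.1]
finger_gap: 0.0471
finger_force: 0.0
clock: 15.85
ee_pos: [0.5429, -0.3132, 0.1659]
orientation: [2.87, 1.277, -0.0]
contact_force: [-0.5, 1.3, -0.6]
finger_gap: 0.0468
finger_force: 0.0
[286.7 201.5] 234 [0.5803 0.0605] r 60.5 ang 4.8
[265.6 216.2] 238 [0.5473 0.1074] r 58.7 ang 62.3
[289.1 228.3] 240 [0.52   0.0548] r 0.6 ang -87.9
[265.4 241.7] 249 [0.4905 0.1071] r 59.5 ang 119.8
[313.1 241.6] 240 [0.4902 0.0017] r 61.4 ang -119.0
[292.  255.8] 250 [0.4593 0.0483] r 61.1 ang -173.4
[311.7 215.1] 225 [0.5493 0.0045] r 58.7 ang -60.1
```

View pics/end.png

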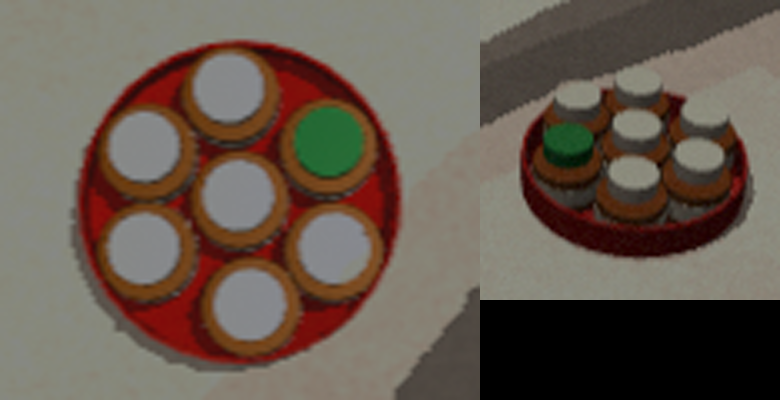

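All seven jars stand upright in the tin. The green cap is upper right in the top crop at (328,140), 59 mm from the tin's axis.

```bash
python3 -c "
from rig import ctrl
print(ctrl.hand_in())"
```

```text
the job is handed in; nothing more can be done
None
```

The tin is packed and the job is handed in at about 16 s: the last top and scene views show all seven jars standing upright in it, each within about 62 mm of its axis, though the hand-in returned no verdict.

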